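# Fetch the marking board from the drawer and slide it home under the lips of the slide bed

## Robot

A 7-joint arm with a two-finger parallel gripper is mounted at the origin on a cart in front of the work surface, level with it; the furniture and walls round the work are solid. World frame = base frame: x ahead of the robot, y to its left, z up, the work surface at z = 0. Lengths are in m, angles in rad, forces in N, time in s.
With the tool pointing down it reaches from about 0.4 to 0.875 m from the base axis. Payload 19.3 kg.
Tool frame: the origin (TCP) lies midway between the tips of the shut fingers; the grasp point (between the pads) lies 19 mm behind it; z points along the fingers, y is the line along which they close (so a half turn about z gives the same grasp; the last joint's range is limited). The gripper opens to 85 mm and grips with 20 to 120 N. Pads are 22 mm wide; open, the fingers measure 114 mm over their backs; the gripper's body (76 mm by 85 mm) begins 54 mm behind the grasp point. The pads swing forward as they close: fully open they stand 13 mm farther back than shut.
Start: joints at [1.158, 0.521, -0.036, 1.599, 0.021, 1.021, -0.113], TCP at [0.21, -0.589, 0.231] pointing down, gripper open.
Joint ranges: [-2.91, 2.91], [-0.3, 2.13], [-1.5, 1.42], [0.17, 2.43], [-1.26, 4.41], [0.16, 1.93], [-2.52, 2.52]. Speed limits (rad/s): [1.89, 1.89, 2.39, 2.39, 3.01, 3.01, 3.01].

## Interface

Orientations are given as [roll, pitch, yaw] about the fixed x, y, z axes, in that order (R = Rz(yaw) Ry(pitch) Rx(roll)).
In Python, from workcell import * gives the robot as it stands. The module is installed in compiled form; this text tells all that it offers.
- The arm moves only by the tool play_rows, never from a script. Its argument "deltas" is a list of rows, each a list of 7 numbers: the shift along the tool's x, y, z in units of 500 mm (1.0 is 500 mm), then the turn, a rotation vector about the tool's x, y, z in units of 120 degrees (1.0 is 120 degrees), then the closure, from 0 (fully open) to 1 (shut). A call has 1 to 10 rows; each row is the pose to reach, as a shift and turn from the pose commanded when the call began, along the tool's axes at that moment; what a row does not reach only later rows make up. A row lasts 1/10 s, in which the tool goes at most 50 mm and 8.59 degrees, less where a joint would pass 70% of its speed; a pose out of reach is approached as far as the arm can. A call with a number of a shift or a turn outside -1 to 1 is refused whole. A call with a gripper value outside its range is refused whole. The fingers move at their own pace and stop on an object; "newtons" is the grip in N (left out, the last holds). Time passes only in rows, so rows that repeat a pose let the fingers close. It gives the time, the measured TCP pose, the force, the opening and the grip force at its end, in the units of the state.
- observe(): the state, without advancing time (a new reading comes with each control period).
- grab_frame(name): name is "scene" or "top"; returns the picture (420x560x3 uint8, red, green, blue); there is no depth.
- get_calibration(name): a dict with "fovy" (degrees; the focal length in pixels is half the picture's height over the tangent of half this angle, whatever the lens; pixels are square), "cx", "cy" (the principal point, pixels), "xyz" and "rotation" of the camera in the world. Camera axes: x right, y down, z forward; pixel columns grow to the right and rows downward; lengths in m; the calibration is good to about 2 mm. A picture is of the moment at which its call begins. get_calibration takes no time and is no camera call.
- job_done(): hands the job in; it is judged then, once.
The state is a dict: "clock": time; "qpos": joint angles; "qd": joint speeds; "joint_efforts": joint torques, N m; "position": TCP position; "tool_rot": TCP orientation; "force": force on the tool from outside, world axes, zero at the start; "moment": the same for the moment, N m; "grip_width": finger opening in m; "finger_force": force on a finger pad.
Only numpy, scipy, OpenCV 4.12 (cv2) and the standard library are available. Lean on these libraries where they do the work, as an engineer would, in place of code of your own. Each camera call takes 0.05 s, during which the arm holds its last target. There are 200 camera calls.

## Task

Pull the drawer of the low wooden chest all the way out to its stop, lift out the board with the upright grip rail, and slide it flat in through the open end of the slide bed, under the two overhanging steel lips, until it is fully home against the stop at the other end. Let go of it there and leave the drawer open; do not shove or knock over the thread spool on top of the chest.

Things in the scene. Friction and masses are not known exactly. Their poses are not given: they have to be found in the camera images.
- chest_drawer0 (a joint): The drawer of the low dark wooden chest (230 deep x 200 wide x 110 mm high, on the bench). Metres pulled out: 0 is shut, 0.158 is the stop; it starts 12 to 25 mm ajar. It slides toward the robot, along -x of the handle point; it needs about 2 N and stays where it is left.
- chest_drawer0_handle (a point): Middle of the drawer's brass bar handle, moving with the drawer: a level bar 11 mm thick, 100 mm long along this point's y axis, 72 mm above the bench, its centre line 35 mm in front of the drawer front (gap 29 mm) and 38 mm below the chest's top. The chest's top edge overhangs 50 mm behind the bar when shut: spread fingers little. x points from the handle into the chest, z up.
- chest: The chest that holds the drawer; origin under its centre, x away from the drawer front, z up. Inside the drawer: 185 mm front to back, 158 mm wide; floor 22 mm, side rims 88 mm, front panel 98 mm above the bench; the panel's inner side is 56 mm behind the handle. With the drawer at its stop, its front 151 mm are clear of the chest's top.
- board_mid (a point): The board: a plywood plate 100 (x) x 80 (y) x 10 mm with a wooden grip rail 60 (x) x 22 (y) mm standing 55 mm high on its middle; 65 mm high in all, about 0.25 kg. This point is its centre half-way up, 32.5 mm above its underside. It starts flat in the drawer, near the front, x about along the drawer (ends alike), a steel pricking iron beside it. Grip it across the rail, near the top.
- slide_bed: The slide bed, fixed to the bench: a wooden base 160 (x) x 130 (y) mm, origin under its centre, x from its open mouth to its stop (ahead and to the robot's right), z up. Its floor is 12 mm above the bench. The channel is 88 mm wide and 16 mm high, from x = -0.05 to the stop's face at x = +0.06; flared guides widen it before that, from x = -0.08. The stop is 36 mm high.
- bed_mouth (a point): Middle of the slide bed's mouth, on its floor, where the lips begin; axes as the slide bed's. Two steel lips run from here along the channel, their underside 16 mm and top 24 mm above this floor (36 mm above the bench); they overhang the board's edges and leave a 58 mm gap between them for the grip rail.
- bed_home (a point): Where board_mid lies when the board is fully home: 10 mm beyond the slide bed's origin along its x axis, on its centre line, 44.5 mm above the bench. Axes as the slide bed's.
- spool: Bystander: the cream thread spool, about 60 mm wide and 50 mm high, standing on top of the chest; origin under its centre. To be left alone.
- board: The board itself: origin at the centre of its underside, axes as board_mid.

How it is judged:
On the way, in this order (a step that is already met when the one before it is completed fails the run):
1. the drawer is pulled out to its stop (within 6 mm) (value of joint chest_drawer0 above 0.152 m), for 0.1 s.
2. the board is lifted clear of the drawer (height (world z) of board_mid above 0.105 m), for 0.1 s.
At the end, for the whole second after the job is handed in: The board lies at rest on the slide bed's floor under the lips, its leading edge within 4 mm of the stop, released, and the drawer is still open by at least 100 mm (x of board_mid in the frame of bed_home between -0.004 and 0.003 m and horizontal distance between board_mid and bed_home below 0.008 m and z of board_mid in the frame of bed_home between -0.003 and 0.003 m and angle between the x axis of board_mid and the x axis of bed_home, either way round below 0.12 rad and linear speed of board below 0.02 m/s and value of joint chest_drawer0 above 0.1 m); the robot touches nothing.
It fails at once if the thread spool is shoved (over 30 mm) or tipped (distance of spool from where it was at the start of the episode above 0.03 m or angle between spool's own z axis and vertical above 0.5 rad).
It also fails if it takes over 54 s, if anything falls off the work surface, if the arm or the gripper's body presses on something with over 40 N, if the wrist force passes 120 N, or if a joint passes its speed limit or range.

## Working session

There is one attempt and no reset: what is moved stays moved. The work goes in short steps, Python scripts to look and compute and a tool call to move; the robot and the scene stay as the last step left them, time stands still between calls to the robot, and variables do not carry over. Pictures are saved under pics/ and viewed, at most 10 in all, crops included, and the job is handed in when it is done.

Besides the shell and the picture viewer there is one more tool, called after "Call:" as name(argument=value, ...) on one line, values as JSON. play_rows: Moves the arm, as the interface text tells. Its arguments: {"type":"object","properties":{"deltas":{"type":"array"},"newtons":{"type":"number"}},"required":["deltas"]}

```bash
mkdir -p pics; python3 - <<'E'
from workcell import *
import cv2
s=observe()
for k in ['clock','position','tool_rot','force','grip_width']: print(k,s[k])
for n in ['scene','top']:
    cv2.imwrite(f'pics/{n}0.png',grab_frame(n)[:,:,::-1]); print(get_calibration(n))
E
```

```text
clock 0.0
position [ 0.20995067 -0.58834926  0.2307441 ]
tool_rot [-3.14051014e+00  9.20047902e-05  3.42805013e-01]
force [-0.31050683 -0.69746479  0.07079459]
grip_width 0.08561273240529632
{'fovy': 54.154916209894026, 'cx': 277.61692342306463, 'cy': 210.9971216087399, 'xyz': array([0.26673987, 0.69731815, 0.77822498]), 'rotation': array([-2.40286693, -0.01666228, -2.52634096])}
{'fovy': 45.58209753843222, 'cx': 277.9206730607609, 'cy': 211.42739688317823, 'xyz': array([0.54832014, 0.16075695, 1.09594643]), 'rotation': array([-3.05340404,  0.0284513 , -1.54962239])}
```

View pics/scene0.png

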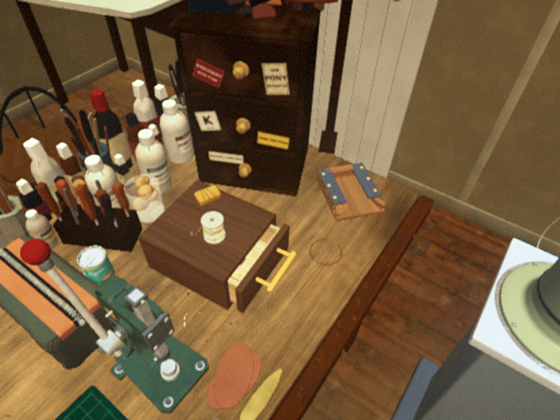

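View pics/top0.png

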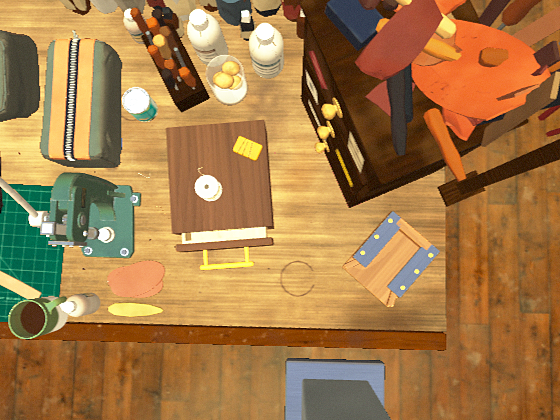

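Scene: chest in the middle of both pictures, with the yellow handle in top at about (228,266). The spool is at (208,187) and the slide bed at (391,258), its mouth lower left. I'll zoom in on the handle and bed.

```bash
python3 - <<'E'
import cv2,numpy as np
t=cv2.imread('pics/top0.png')
f=lambda x,y,w,h,s:cv2.resize(t[y:y+h,x:x+w],None,fx=s,fy=s,interpolation=cv2.INTER_CUBIC)
cv2.imwrite('pics/crop0.png',np.hstack([f(160,115,120,165,3.3333)[:550],f(335,200,110,150,3.6666)[:550,:400]]))
E
cat > h.py <<'E'
from workcell import *
import numpy as np,cv2
from scipy.spatial.transform import Rotation as R
def ray(n,p,z):
    c=get_calibration(n); f=210/np.tan(np.radians(c['fovy'])/2)
    d=R.from_euler('xyz',c['rotation']).as_matrix()@np.array([(p[0]-c['cx'])/f,(p[1]-c['cy'])/f,1])
    o=np.array(c['xyz']); return o+d*(z-o[2])/d[2]
def proj(n,P):
    c=get_calibration(n); f=210/np.tan(np.radians(c['fovy'])/2)
    q=R.from_euler('xyz',c['rotation']).as_matrix().T@(np.array(P)-c['xyz']); return np.array([c['cx']+f*q[0]/q[2],c['cy']+f*q[1]/q[2]])
def to(pos,rot,p0=None,r0=None):
    "row numbers for target pose from current (measured) pose"
    s=observe(); p0=s['position'] if p0 is None else p0; r0=s['tool_rot'] if r0 is None else r0
    A=R.from_euler('xyz',r0); B=R.from_euler('xyz',rot)
    return np.round(np.r_[A.inv().apply(np.array(pos)-p0)/.5,(A.inv()*B).as_rotvec()/np.radians(120)],4)
E
python3 - <<'E'
from h import *
for p,z in [((202,268),.0775),((253,264.5),.0775),((167,128),.11),((266,121),.11),((272,227),.11),((172,234),.11),((391,211),.048),((439,255),.048),((391,306),.012),((343,264),.012)]:
    print(p,ray('top',p,z).round(4))
E
```

```text
(202, 268) [0.5193 0.3437 0.0775]
(253, 264.5) [0.5287 0.24   0.0775]
(167, 128) [0.8002 0.4188 0.11  ]
(266, 121) [0.8173 0.2186 0.11  ]
(272, 227) [0.6038 0.2017 0.11  ]
(172, 234) [0.586 0.4   0.11 ]
(391, 211) [ 0.6457 -0.0441  0.048 ]
(439, 255) [ 0.556 -0.143  0.048]
(391, 306) [ 0.446  -0.0514  0.012 ]
(343, 264) [0.5327 0.0513 0.012 ]
```

View pics/crop0.png

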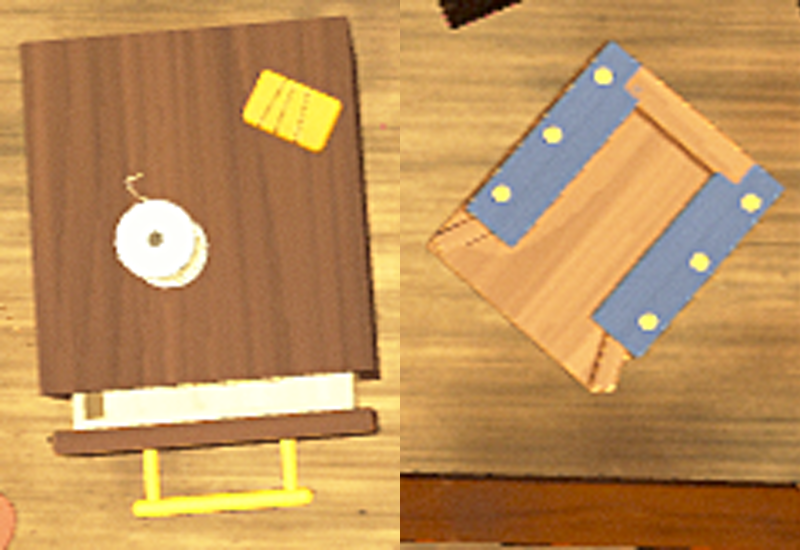

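The crop shows the bar ends at (133,509) and (313,496). The lip corners are (468,203), (612,41), (783,188) and (640,356), with inner mouth corners at (515,247) and (592,318). Fitting these.

```bash
python3 - <<'E'
from h import *
from scipy.optimize import least_squares
L=lambda u,v:(160+u/3.3333,115+v/3.3333); B=lambda u,v:(335+(u-400)/3.6666,200+v/3.6666)
a,b=ray('top',L(133,509),.0765),ray('top',L(313,496),.0765)
hm=(a+b)/2; print('handle',hm,np.linalg.norm(a-b),'yaw',np.arctan2((a-b)[1],(a-b)[0])-np.pi/2)
c=[ray('top',L(*p),.11) for p in [(22,44),(348,17),(374,372),(42,395)]]
print('chest',np.mean(c,0),[np.arctan2(*(d[1::-1])) for d in (c[0]-c[3],c[1]-c[2])],[np.linalg.norm(d) for d in (c[0]-c[3],c[1]-c[2],c[0]-c[1])])
pts=[((-.05,.065),(468,203)),((.08,.065),(612,41)),((.08,-.065),(783,188)),((-.05,-.065),(640,356)),((-.05,.029),(515,247)),((-.05,-.029),(592,318))]
W=np.array([ray('top',B(*q),.036)[:2] for _,q in pts]); M=np.array([m for m,_ in pts])
rot=lambda t:np.array([[np.cos(t),-np.sin(t)],[np.sin(t),np.cos(t)]])
s=least_squares(lambda v:(M@rot(v[2]).T+v[:2]-W).ravel(),[.55,-.05,-.7]); print('bed',s.x,'res',s.fun.reshape(-1,2).round(4).tolist())
print('scene handle ends', proj('scene',[*a[:2],.072]),proj('scene',[*b[:2],.072]))
y=hm; yaw=.085+np.pi/2
st=observe()
print(to([.48,-.22,.25],[np.pi,0,1.2]))
print(to([hm[0],hm[1],.17],[np.pi,0,yaw],[.48,-.22,.25],[np.pi,0,1.2]))
E
```

```text
handle [0.52496398 0.29323376 0.0765    ] 0.11046544679519132 yaw 0.09324383821925242
chest [0.70263686 0.31040459 0.11      ] [np.float64(0.09704747402870817), np.float64(0.09524192188718959)] [np.float64(0.21375356597039344), np.float64(0.215513820510409), np.float64(0.1987158162154596)]
bed [ 0.5457213  -0.04876847 -0.70488825] res [[-0.0018, 0.0014], [0.0023, -0.0008], [0.0006, -0.0026], [-0.0015, 0.0004], [-0.0006, 0.001], [0.001, 0.0007]]
scene handle ends [269.04227115 290.21361516] [295.46075436 251.47969055]
[ 7.563e-01 -5.124e-01 -3.800e-02 -5.000e-04 -2.000e-04 -4.093e-01]
[ 0.9893 -0.2881  0.16    0.      0.     -0.2176]
```

Call:
play_rows(deltas=[[0.756,-0.512,-0.038,0,0,-0.409,0.3],[0.756,-0.512,-0.038,0,0,-0.409,0.5],[0.756,-0.512,-0.038,0,0,-0.409,0.69],[0.756,-0.512,-0.038,0,0,-0.409,0.69],[0.756,-0.512,-0.038,0,0,-0.409,0.69],[0.756,-0.512,-0.038,0,0,-0.409,0.69],[0.756,-0.512,-0.038,0,0,-0.409,0.69],[0.756,-0.512,-0.038,0,0,-0.409,0.69],[0.756,-0.512,-0.038,0,0,-0.409,0.69],[0.756,-0.512,-0.038,0,0,-0.409,0.69]], newtons=40)

```text
clock: 1.1
position: [0.4831, -0.215, 0.2505]
tool_rot: [3.141, -0.002, 1.206]
force: [-0.6, -0.8, 0.6]
grip_width: 0.0265
finger_force: 0.0
```

```bash
python3 - <<'E'
from h import *
s=observe();print(s['clock'],s['position'],s['tool_rot'],s['grip_width'])
print(to([.525,.2932,.17],[np.pi,0,1.665]))
E
```

```text
1.1 [ 0.48309343 -0.21496023  0.25051613] [ 3.14085446e+00 -2.30423343e-03  1.20633679e+00] 0.026474296653309547
[ 9.791e-01 -2.841e-01  1.631e-01  6.000e-04 -1.000e-03 -2.190e-01]
```

Call:
play_rows(deltas=[[0.979,-0.284,0.163,0,0,-0.219,0.69],[0.979,-0.284,0.163,0,0,-0.219,0.69],[0.979,-0.284,0.163,0,0,-0.219,0.69],[0.979,-0.284,0.163,0,0,-0.219,0.69],[0.979,-0.284,0.163,0,0,-0.219,0.69],[0.979,-0.284,0.163,0,0,-0.219,0.69],[0.979,-0.284,0.163,0,0,-0.219,0.69],[0.979,-0.284,0.163,0,0,-0.219,0.69],[0.979,-0.284,0.163,0,0,-0.219,0.69],[0.979,-0.284,0.163,0,0,-0.219,0.69]])

```text
clock: 2.1
position: [0.5239, 0.2729, 0.1707]
tool_rot: [-3.141, 0.001, 1.658]
force: [1.1, 0.1, 0.4]
grip_width: 0.0268
finger_force: 0.0
```

Call:
play_rows(deltas=[[0,0,0,0,0,0,0.69],[0,0,0,0,0,0,0.69],[0,0,0,0,0,0,0.69]])

```text
clock: 2.4
position: [0.5241, 0.2701, 0.1712]
tool_rot: [-3.141, 0.001, 1.657]
force: [0.1, 0.2, -0.0]
grip_width: 0.0264
finger_force: 0.0
```

```bash
python3 - <<'E'
from h import *
s=observe();print(s['clock'],s['position'],s['tool_rot'],s['grip_width'])
print(to([.525,.2932,.055],[np.pi,0,1.665]))
E
```

```text
2.4 [0.52414396 0.27006954 0.17119301] [-3.14127807e+00  8.05184472e-04  1.65693727e+00] 0.026408763675412783
[ 4.610e-02  5.800e-03  2.323e-01 -2.000e-04  4.000e-04 -3.800e-03]
```

Call:
play_rows(deltas=[[0.046,0.006,0,0,0,-0.004,0.69],[0.046,0.006,0.05,0,0,-0.004,0.69],[0.046,0.006,0.1,0,0,-0.004,0.69],[0.046,0.006,0.14,0,0,-0.004,0.69],[0.046,0.006,0.18,0,0,-0.004,0.69],[0.046,0.006,0.21,0,0,-0.004,0.69],[0.046,0.006,0.233,0,0,-0.004,0.69],[0.046,0.006,0.233,0,0,-0.004,0.69]])

```text
clock: 3.2
position: [0.5259, 0.2936, 0.0548]
tool_rot: [3.14, 0.001, 1.665]
force: [-0.3, -1.2, 1.3]
grip_width: 0.0266
finger_force: 0.6
```

Call:
play_rows(deltas=[[0,0,0,0,0,0,1],[0,0,0,0,0,0,1],[0,0,0,0,0,0,1],[0,0,0,0,0,0,1],[0,0,0,0,0,0,1]], newtons=30)

```text
clock: 3.7
position: [0.5253, 0.2941, 0.0552]
tool_rot: [3.141, 0.0, 1.666]
force: [0.4, -4.0, 6.1]
grip_width: 0.0093
finger_force: 29.5
```

```bash
python3 - <<'E'
from h import *
s=observe();p=s['position'];print(p,s['tool_rot'],s['grip_width'],s['force'],s['finger_force'])
print(to(p+.15*np.array([-np.cos(.094),-np.sin(.094),0]),s['tool_rot']))
E
```

```text
[0.52534095 0.29409036 0.05516758] [3.14096777e+00 3.70861929e-04 1.66605981e+00] 0.009346717378646533 [ 0.44930599 -4.0107788   6.06004997] 29.52277958393097
[ 4.e-04 -3.e-01 -2.e-04  0.e+00  0.e+00  0.e+00]
```

Call:
play_rows(deltas=[[0,-0.02,0,0,0,0,1],[0,-0.05,0,0,0,0,1],[0,-0.08,0,0,0,0,1],[0,-0.11,0,0,0,0,1],[0,-0.14,0,0,0,0,1],[0,-0.17,0,0,0,0,1],[0,-0.2,0,0,0,0,1],[0,-0.23,0,0,0,0,1],[0,-0.255,0,0,0,0,1],[0,-0.265,0,0,0,0,1]])

```text
clock: 4.7
position: [0.3921, 0.2811, 0.0551]
tool_rot: [-3.141, 0.001, 1.667]
force: [2.6, -6.0, 6.1]
grip_width: 0.0096
finger_force: 29.8
```

Call:
play_rows(deltas=[[0,-0.006,0,0,0,0,1],[0,-0.012,0,0,0,0,1],[0,-0.018,0,0,0,0,1],[0,-0.024,0,0,0,0,1],[0,-0.024,0,0,0,0,1]])

```text
clock: 5.2
position: [0.3901, 0.2811, 0.0558]
tool_rot: [3.129, -0.004, 1.661]
force: [70.4, -0.4, -41.4]
grip_width: 0.0097
finger_force: 33.8
```

Call:
play_rows(deltas=[[0,0.01,0,0,0,0,1],[0,0.019,0,0,0,0,1],[0,0.019,0,0,0,0,1]])

```text
clock: 5.5
position: [0.3918, 0.2813, 0.0556]
tool_rot: [3.14, 0.0, 1.665]
force: [1.8, -7.2, 20.3]
grip_width: 0.0098
finger_force: 32.1
```

Call:
play_rows(deltas=[[0,0,0,0,0,0,0.69],[0,0,0,0,0,0,0.69],[0,0,0,0,0,0,0.69],[0,0,0,0,0,0,0.69],[0,0,-0.1,0,0,0,0.69],[0,0,-0.2,0,0,0,0.69],[0,0,-0.3,0,0,0,0.69],[0,0,-0.4,0,0,0,0.69],[0,0,-0.4,0,0,0,0.69],[0,0,-0.4,0,0,0,0.69]])

```text
clock: 6.5
position: [0.3909, 0.2816, 0.2556]
tool_rot: [3.14, -0.0, 1.666]
force: [-0.3, -0.3, -0.8]
grip_width: 0.0264
finger_force: 0.0
```

Call:
play_rows(deltas=[[-0.2,0,0,0,0,0,0.3],[-0.4,0,0,0,0,0,0.3],[-0.5,0,0,0,0,0,0.3],[-0.6,0,0,0,0,0,0.3],[-0.6,0,0,0,0,0,0.3],[-0.6,0,0,0,0,0,0.3],[-0.6,0,0,0,0,0,0.3]])

```text
clock: 7.2
position: [0.4184, -0.0228, 0.2533]
tool_rot: [-3.139, 0.001, 1.659]
force: [0.1, 0.4, -0.4]
grip_width: 0.0597
finger_force: 0.0
```

```bash
python3 - <<'E'
from h import *
t=grab_frame('top')[:,:,::-1]; s=grab_frame('scene')[:,:,::-1]
cv2.imwrite('pics/t1.png',t);cv2.imwrite('pics/s1.png',s)
f=lambda t,x,y,w,h,k:cv2.resize(t[y:y+h,x:x+w],None,fx=k,fy=k,interpolation=cv2.INTER_CUBIC)
cv2.imwrite('pics/crop1.png',np.hstack([f(t,165,205,120,150,3.3333)[:500],f(s,220,205,120,150,3.3333)[:500]]))
print(observe()['position'],observe()['tool_rot'])
E
```

```text
[ 0.41860247 -0.01778075  0.2537002 ] [-3.13941113e+00 -4.89388845e-04  1.66425972e+00]
```

View pics/crop1.png

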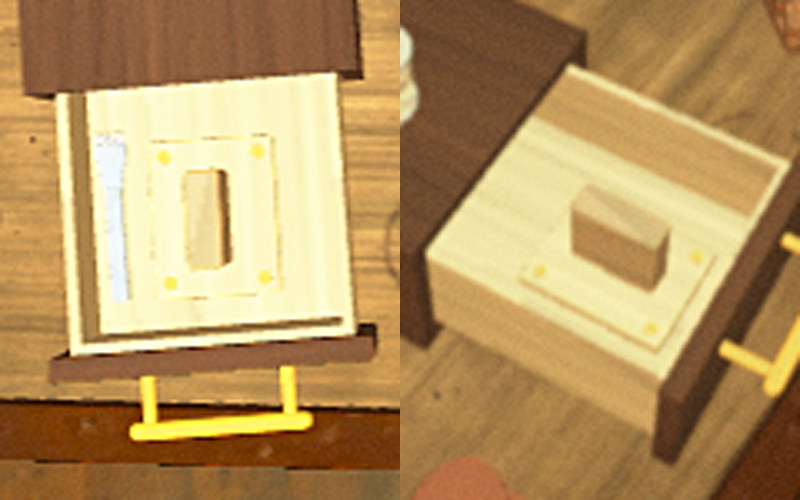

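The crop shows the drawer fully out and the board intact in it. The plate corners (top crop) are (150,140), (273,134), (280,292) and (160,298). The rail top lies at about (182..218, 170) to (190..225, 268), and the pricking iron is on the left.

```bash
python3 - <<'E'
from h import *
T=lambda u,v:(165+u/3.3333,205+v/3.3333); S=lambda u,v:(220+(u-400)/3.3333,205+v/3.3333)
c=np.array([ray('top',T(*p),.032) for p in [(150,140),(273,134),(280,292),(160,298)]])
yw=lambda d:np.arctan2(d[1],d[0])
print('plate',c.mean(0),'yaws',yw(c[0]-c[3]),yw(c[1]-c[2]),yw(c[0]-c[1])-np.pi/2,yw(c[3]-c[2])-np.pi/2,[np.linalg.norm(d) for d in(c[0]-c[3],c[1]-c[2],c[0]-c[1])])
c=np.array([ray('top',T(*p),.087) for p in [(182,172),(218,169),(226,267),(191,270)]])
print('rail',c.mean(0),yw(c[0]-c[3]),[np.linalg.norm(d) for d in(c[0]-c[3],c[0]-c[1])])
c=np.array([ray('scene',S(*p),.087) for p in [(590,183),(671,230),(657,252),(572,206)]])
print('rail scene',c.mean(0),yw(c[0]-c[1]),[np.linalg.norm(d) for d in(c[0]-c[3],c[0]-c[1])])
c=np.array([ray('scene',S(*p),.032) for p in [(522,277),(655,350),(715,255)]])
print('plate scene',(c[0]+c[2])/2,yw(c[0]-c[1]),np.linalg.norm(c[0]-c[1]),np.linalg.norm(c[1]-c[2]))
a,b=ray('top',T(133,434),.0765),ray('top',T(313,420),.0765); print('handle',(a+b)/2)
s=observe();print(s['position'],s['tool_rot'])
E
```

```text
plate [0.51575074 0.29272929 0.032     ] yaws 0.09676065335571034 0.07110092998998864 0.0691351025373299 0.07260005504228872 [np.float64(0.10029278450161087), np.float64(0.09999009444832287), np.float64(0.07894255463120993)]
rail [0.51506235 0.29276966 0.087     ] 0.12368393907162893 [np.float64(0.059086789349085914), np.float64(0.021922415009528188)]
rail scene [0.51305573 0.29749891 0.087     ] 0.0075017700598590175 [np.float64(0.0203578329823273), np.float64(0.059239051642634974)]
plate scene [0.51328512 0.29707852 0.032     ] 0.06700632175658867 0.0962709000992743 0.07883383537766432
handle [0.39059512 0.27908214 0.0765    ]
[ 0.41860247 -0.01778075  0.2537002 ] [-3.13941113e+00 -4.89388845e-04  1.66425972e+00]
```

```bash
python3 - <<'E'
from h import *
s=observe();print(s['qpos'])
print(to([.515,.2935,.2],[np.pi,0,3.22]))
E
```

```text
[ 0.32039485  0.18830677 -0.47551012  2.05960712  0.10723148  0.91909545
 -0.11981239]
[ 6.018e-01  2.503e-01  1.071e-01 -6.000e-04 -1.000e-03 -7.428e-01]
```

Call:
play_rows(deltas=[[0.602,0.25,0.0,0,0,-0.743,0.3],[0.602,0.25,0.0,0,0,-0.743,0.3],[0.602,0.25,0.0,0,0,-0.743,0.3],[0.602,0.25,0.107,0,0,-0.743,0.3],[0.602,0.25,0.107,0,0,-0.743,0.3],[0.602,0.25,0.107,0,0,-0.743,0.3],[0.602,0.25,0.107,0,0,-0.743,0.3],[0.602,0.25,0.107,0,0,-0.743,0.3],[0.602,0.25,0.107,0,0,-0.743,0.3],[0.602,0.25,0.107,0,0,-0.743,0.3]])

```text
clock: 8.3
position: [0.5133, 0.2964, 0.2002]
tool_rot: [3.141, -0.002, -3.108]
force: [0.5, -0.5, 1.0]
grip_width: 0.0599
finger_force: 0.0
```

```bash
python3 - <<'E'
from h import *
s=observe();print(s['qpos'],s['position'],s['tool_rot'])
print(to([.515,.2935,.15],[np.pi,0,3.22]))
E
```

```text
[-0.07358066  0.62205932 -0.81816391  1.68919741  0.50806942  1.05777175
  0.54916728] [0.51327068 0.296447   0.20018687] [ 3.14130610e+00 -2.03795193e-03 -3.10753737e+00]
[-0.0035 -0.006   0.1004  0.0002 -0.001  -0.0212]
```

Call:
play_rows(deltas=[[-0.004,-0.006,0.05,0,0,-0.021,0.3],[-0.004,-0.006,0.1,0,0,-0.021,0.3],[-0.004,-0.006,0.15,0,0,-0.021,0.3],[-0.004,-0.006,0.19,0,0,-0.021,0.3],[-0.004,-0.006,0.23,0,0,-0.021,0.3],[-0.004,-0.006,0.26,0,0,-0.021,0.3],[-0.004,-0.006,0.288,0,0,-0.021,0.3],[-0.004,-0.006,0.288,0,0,-0.021,0.3],[-0.004,-0.006,0.288,0,0,-0.021,0.3]])

```text
clock: 9.2
position: [0.5168, 0.292, 0.0575]
tool_rot: [3.141, -0.0, -3.072]
force: [0.2, 0.0, 1.0]
grip_width: 0.0593
finger_force: 0.0
```

Call:
play_rows(deltas=[[0,0,0,0,0,0,0.6],[0,0,0,0,0,0,0.7],[0,0,0,0,0,0,0.8],[0,0,0,0,0,0,1],[0,0,0,0,0,0,1],[0,0,0,0,0,0,1],[0,0,0,0,0,0,1]], newtons=40)

```text
clock: 9.9
position: [0.5174, 0.2919, 0.0582]
tool_rot: [3.141, 0.001, -3.073]
force: [-0.7, -0.4, 5.9]
grip_width: 0.0213
finger_force: 39.3
```

Call:
play_rows(deltas=[[0,0,-0.03,0,0,0,1],[0,0,-0.06,0,0,0,1],[0,0,-0.1,0,0,0,1],[0,0,-0.15,0,0,0,1],[0,0,-0.2,0,0,0,1],[0,0,-0.25,0,0,0,1],[0,0,-0.28,0,0,0,1],[0,0,-0.28,0,0,0,1],[0,0,-0.28,0,0,0,1]])

```text
clock: 10.8
position: [0.5169, 0.2912, 0.197]
tool_rot: [-3.141, -0.0, -3.073]
force: [-0.0, -0.4, -4.1]
grip_width: 0.0212
finger_force: 39.9
```

```bash
python3 - <<'E'
from h import *
s=observe();p=s['position'];print(s['qpos'],p,s['tool_rot'],s['grip_width'],s['finger_force'],s['force'])
c=np.array([.5457,-.0488]);u=np.array([np.cos(.705),-np.sin(.705)])
w=c-.14*u; print('premouth',w); print(to([*w,.16],[np.pi,0,np.pi-.705]))
E
```

```text
[-0.06088253  0.62800734 -0.82336822  1.69190131  0.51881236  1.05426354
  0.58578992] [0.51686487 0.29117028 0.19700357] [-3.14117267e+00 -8.26453595e-05 -3.07294370e+00] 0.021232875102485043 39.92681264877319 [-0.02301458 -0.39560985 -4.05237049]
premouth [0.43907438 0.04192474]
[ 1.894e-01 -4.866e-01  7.420e-02 -2.000e-04  0.000e+00  3.694e-01]
```

Call:
play_rows(deltas=[[0.189,-0.487,0,0,0,0.369,1],[0.189,-0.487,0,0,0,0.369,1],[0.189,-0.487,0,0,0,0.369,1],[0.189,-0.487,0,0,0,0.369,1],[0.189,-0.487,0.0,0,0,0.369,1],[0.189,-0.487,0.0,0,0,0.369,1],[0.189,-0.487,0.074,0,0,0.369,1],[0.189,-0.487,0.074,0,0,0.369,1],[0.189,-0.487,0.074,0,0,0.369,1],[0.189,-0.487,0.074,0,0,0.369,1]])

```text
clock: 11.8
position: [0.4397, 0.0428, 0.1611]
tool_rot: [3.141, -0.0, 2.439]
force: [-0.3, 0.8, -2.1]
grip_width: 0.0212
finger_force: 40.9
```

```bash
python3 - <<'E'
from h import *
s=observe();p=s['position'];print(s['qpos'],p,s['tool_rot'],s['grip_width'],s['finger_force'],s['force'])
c=np.array([.5457,-.0488]);u=np.array([np.cos(.705),-np.sin(.705)])
w=c-.14*u; print('premouth',w); print(to([*w,.06],[np.pi,0,np.pi-.705]))
E
```

```text
[ 0.30596148  0.40419566 -0.66829813  2.10711493  0.36728661  0.74451831
  0.27040495] [0.43973862 0.04283819 0.16105433] [ 3.14112173e+00 -1.65167975e-04  2.43877789e+00] 0.021234518891685577 40.91414451599121 [-0.25757216  0.8276605  -2.05291791]
premouth [0.43907438 0.04192474]
[-2.000e-04 -2.300e-03  2.021e-01  2.000e-04 -1.000e-04  1.000e-03]
```

Lower to TCP 0.055 (board underside about 7 mm above the bed's floor level), then look.

Call:
play_rows(deltas=[[0,-0.002,0.05,0,0,0,1],[0,-0.002,0.1,0,0,0,1],[0,-0.002,0.15,0,0,0,1],[0,-0.002,0.19,0,0,0,1],[0,-0.002,0.212,0,0,0,1],[0,-0.002,0.212,0,0,0,1],[0,-0.002,0.212,0,0,0,1]])

```text
clock: 12.5
position: [0.4393, 0.0417, 0.0552]
tool_rot: [3.141, 0.001, 2.438]
force: [-0.2, -0.2, -2.2]
grip_width: 0.0214
finger_force: 40.9
```

```bash
python3 - <<'E'
from h import *
t=grab_frame('top')[:,:,::-1]; s=grab_frame('scene')[:,:,::-1]
f=lambda t,x,y,w,h,k:cv2.resize(t[y:y+h,x:x+w],None,fx=k,fy=k,interpolation=cv2.INTER_CUBIC)
cv2.imwrite('pics/crop2.png',np.hstack([f(t,305,200,140,170,2.857)[:480,:400],f(s,280,140,140,170,2.857)[:480,:400]]))
print(observe()['position'],observe()['tool_rot'],observe()['force'])
E
```

```text
[0.43941426 0.0414373  0.05532997] [3.14056628e+00 1.09445930e-03 2.43747472e+00] [ 0.43802806 -0.53713188 -2.44313476]
```

View pics/crop2.png

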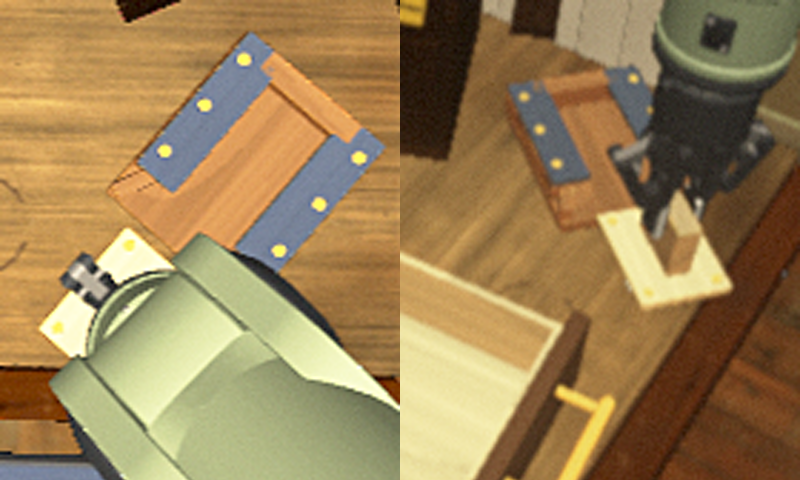

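The top crop shows the plate's left edge from (130,227) to (38,325), just before the mouth. The scene crop shows plate corners (598,213), (643,305) and (732,290). Converting these to the bed frame.

```bash
python3 - <<'E'
from h import *
T=lambda u,v:(305+u/2.857,200+v/2.857); S=lambda u,v:(280+(u-400)/2.857,140+v/2.857)
c=np.array([.5457,-.0488]);u=np.array([np.cos(.705),-np.sin(.705)]);v=np.array([-u[1],u[0]])
def B(p,z,n='top'):
    d=ray(n,p,z)[:2]-c; return np.round([d@u,d@v],4)
z=.0293
print('top FL,RL',B(T(130,227),z),B(T(38,325),z))
for p in [(598,213),(643,305),(732,290)]: print('scene',B(S(*p),z,'scene'))
# bed corners in scene (lip tops): left lip rear/front outer+inner
for p in [(510,84),(533,80),(590,178),(560,185)]: print('scene lipL',B(S(*p),.036,'scene'))
for p in [(167,131+20)]: pass
d=observe()['position'][:2]-c; print('tcp',d@u,d@v)
E
```

```text
top FL,RL [-0.0897  0.0362] [-0.1886  0.0398]
scene [-0.0907  0.0379]
scene [-0.1925  0.0386]
scene [-0.1954 -0.0381]
scene lipL [0.0773 0.0629]
scene lipL [0.0777 0.0398]
scene lipL [-0.0558  0.0329]
scene lipL [-0.0576  0.0614]
tcp -0.13942526885866743 -0.00015098041859284257
```

Call:
play_rows(deltas=[[0,0,0.01,0,0,0,1],[-0.03,0,0.01,0,0,0,1],[-0.06,0,0.01,0,0,0,1],[-0.08,0,0.01,0,0,0,1],[-0.1,0,0.01,0,0,0,1],[-0.12,0,0.01,0,0,0,1],[-0.14,0,0.01,0,0,0,1],[-0.14,0,0.01,0,0,0,1]])

```text
clock: 13.4
position: [0.493, -0.0048, 0.0493]
tool_rot: [3.141, 0.0, 2.436]
force: [1.0, 0.4, -2.0]
grip_width: 0.021
finger_force: 41.0
```

```bash
python3 - <<'E'
from h import *
t=grab_frame('top')[:,:,::-1]; s=grab_frame('scene')[:,:,::-1]
f=lambda t,x,y,w,h,k:cv2.resize(t[y:y+h,x:x+w],None,fx=k,fy=k,interpolation=cv2.INTER_CUBIC)
cv2.imwrite('pics/crop3.png',np.hstack([f(t,305,200,140,170,2.857)[:480,:400],f(s,300,140,100,120,4)[:480,:400]]))
s=observe();print(s['position'],s['tool_rot'],s['force'],s['moment'])
E
```

```text
[ 0.49196407 -0.00388215  0.04927253] [ 3.14158623e+00 -3.12627528e-04  2.43726473e+00] [-0.13802052 -0.3900317  -1.90617784] [-0.04416566  0.04529418 -0.06260037]
```

View pics/crop3.png

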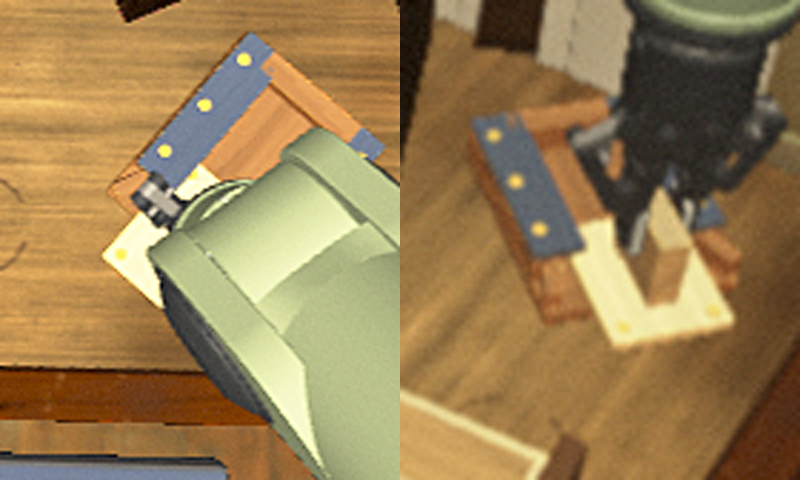

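The plate is under the lips with no contact force. Continuing slowly toward the stop.

Call:
play_rows(deltas=[[-0.02,0,0,0,0,0,1],[-0.04,0,0,0,0,0,1],[-0.06,0,0,0,0,0,1],[-0.08,0,0,0,0,0,1],[-0.1,0,0,0,0,0,1],[-0.12,0,0,0,0,0,1],[-0.135,0,0,0,0,0,1],[-0.14,0,0,0,0,0,1],[-0.14,0,0,0,0,0,1]])

```text
clock: 14.4
position: [0.5456, -0.0494, 0.0493]
tool_rot: [3.142, -0.0, 2.437]
force: [-0.4, 0.5, -2.7]
grip_width: 0.0217
finger_force: 41.0
```

Call:
play_rows(deltas=[[-0.003,0,0.001,0,0,0,1],[-0.006,0,0.002,0,0,0,1],[-0.009,0,0.002,0,0,0,1],[-0.012,0,0.002,0,0,0,1],[-0.015,0,0.002,0,0,0,1],[-0.018,0,0.002,0,0,0,1]])

```text
clock: 15.0
position: [0.5524, -0.0552, 0.0484]
tool_rot: [-3.142, 0.0, 2.438]
force: [-0.3, 0.3, -2.6]
grip_width: 0.0221
finger_force: 41.0
```

Call:
play_rows(deltas=[[-0.003,0,0,0,0,0,1],[-0.006,0,0,0,0,0,1],[-0.008,0,0,0,0,0,1],[-0.008,0,0,0,0,0,1]])

```text
clock: 15.4
position: [0.5532, -0.0558, 0.0484]
tool_rot: [-3.14, -0.004, 2.439]
force: [-19.4, 10.5, 18.1]
grip_width: 0.0211
finger_force: 43.9
```

Call:
play_rows(deltas=[[-0.003,0,0,0,0,0,1],[-0.006,0,0,0,0,0,1],[-0.006,0,0,0,0,0,1]])

```text
clock: 15.7
position: [0.5535, -0.0562, 0.0486]
tool_rot: [-3.138, -0.007, 2.44]
force: [-35.8, 20.3, 36.3]
grip_width: 0.0215
finger_force: 46.4
```

Call:
play_rows(deltas=[[0.006,0,0,0,0,0,1],[0.01,0,0,0,0,0,1],[0.01,0,0.001,0,0,0,1],[0.01,0,0.002,0,0,0,1],[0.01,0,0.003,0,0,0,1],[0.01,0,0.003,0,0,0,1]])

```text
clock: 16.3
position: [0.5532, -0.0557, 0.0481]
tool_rot: [-3.141, -0.001, 2.438]
force: [-18.5, 6.2, 34.2]
grip_width: 0.0219
finger_force: 46.2
```

Call:
play_rows(deltas=[[0.002,0,-0.001,0,0,0,1],[0.002,0,-0.002,0,0,0,1],[0.002,0,-0.002,0,0,0,0.8],[0.002,0,-0.002,0,0,0,0.55],[0.002,0,-0.002,0,0,0,0.5],[0.002,0,-0.002,0,0,0,0.5],[0.002,0,-0.002,0,0,0,0.5],[0.002,0,-0.002,0,0,0,0.5]])

```text
clock: 17.1
position: [0.5532, -0.0558, 0.0478]
tool_rot: [3.142, 0.0, 2.438]
force: [0.4, -0.4, 0.0]
grip_width: 0.0427
finger_force: 0.0
```

Call:
play_rows(deltas=[[0,0,-0.05,0,0,0,0.5],[0,0,-0.1,0,0,0,0.5],[0,0,-0.2,0,0,0,0.5],[0,0,-0.3,0,0,0,0.5],[0.1,-0.2,-0.3,0,0,0,0.5],[0.2,-0.4,-0.3,0,0,0,0.5],[0.2,-0.5,-0.3,0,0,0,0.5],[0.2,-0.5,-0.3,0,0,0,0.5],[0.2,-0.5,-0.3,0,0,0,0.5],[0.2,-0.5,-0.3,0,0,0,0.5]])

```text
clock: 18.1
position: [0.3112, -0.1832, 0.1977]
tool_rot: [-3.139, -0.001, 2.434]
force: [0.4, 0.2, -1.1]
grip_width: 0.0429
finger_force: 0.0
```

```bash
python3 - <<'E'
from h import *
t=grab_frame('top')[:,:,::-1]; s=grab_frame('scene')[:,:,::-1]
f=lambda t,x,y,w,h,k:cv2.resize(t[y:y+h,x:x+w],None,fx=k,fy=k,interpolation=cv2.INTER_CUBIC)
cv2.imwrite('pics/crop4.png',np.hstack([f(t,335,200,110,130,3.6364)[:470,:400],f(s,305,140,100,118,4)[:470,:400]]))
s=observe();print(s['position'],s['force'])
E
```

```text
[ 0.31261988 -0.18314088  0.19797808] [-0.44052788 -0.1114993   0.35333046]
```

View pics/crop4.png

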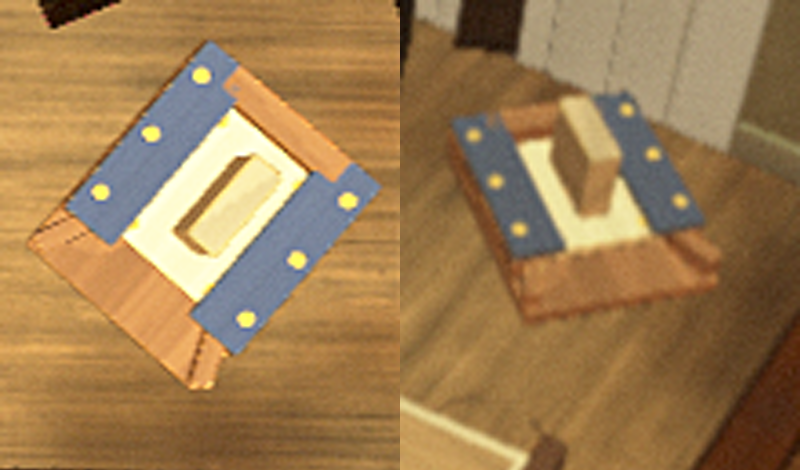

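The plate lies under both lips. Its rear edge runs from about (122,243) to (194,301), and its front edge from (232,108) to (312,174) at the stop. Verifying the numbers.

```bash
python3 - <<'E'
from h import *
T=lambda u,v:(335+u/3.6364,200+v/3.6364); S=lambda u,v:(305+(u-400)/4,140+v/4)
c=np.array([.5457,-.0488]);u=np.array([np.cos(.705),-np.sin(.705)]);v=np.array([-u[1],u[0]])
def B(p,z,n='top'):
    d=ray(n,p,z)[:2]-c; return np.round([d@u,d@v],4)
print('rear',B(T(122,243),.022),B(T(194,301),.022),'front',B(T(232,108),.022),B(T(312,174),.022))
r=[B(T(*p),.077) for p in[(250,153),(282,181),(221,256),(190,232)]]; print('rail',r,np.mean(r,0))
print('stop top inner',B(T(235,93),.048),B(T(318,163),.048),B(T(235,93),.036),'lip mouths',B(T(110,243),.036),B(T(192,313),.036))
print('scene rear',B(S(565,248),.022,'scene'),B(S(648,238),.022,'scene'))
r=[B(S(*p),.077,'scene') for p in[(560,98),(590,96),(621,158),(588,163)]]; print('rail',np.mean(r,0))
E
```

```text
rear [-0.0438  0.0243] [-0.0416 -0.0288] front [0.0587 0.0276] [ 0.0601 -0.0322]
rail [array([0.0363, 0.0108]), array([ 0.0362, -0.0125]), array([-0.0176, -0.0142]), array([-0.0189,  0.0072])] [ 0.009    -0.002175]
stop top inner [0.0617 0.0351] [ 0.0624 -0.0261] [0.064  0.0337] lip mouths [-0.0496  0.0312] [-0.0487 -0.0299]
scene rear [-0.0425  0.0265] [-0.0466 -0.0287]
rail [ 5.275e-03 -2.500e-05]
```

```bash
python3 -c "
from workcell import *
print(job_done())"
```

```text
the job is handed in; nothing more can be done
None
```

I handed the job in at about 18 s with the board released against the slide bed's stop (about 1 mm off home by camera) and flat under both lips. The drawer was pulled to its stop and left open, and the arm stayed clear of the spool. The hand-in returned no verdict.

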